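# Cap a square sample bottle, vented by a quarter turn

## Robot

A 6-joint arm with a two-finger parallel gripper is mounted at the origin on a cart in front of the work surface, level with it; the furniture and walls round the work are solid. World frame = base frame: x ahead of the robot, y to its left, z up, the work surface at z = 0. Lengths are in m, angles in degrees, forces in N, time in s.
With the tool pointing down it reaches from about 0.275 to 0.85 m from the base axis. Payload 19 kg.
Tool frame: the origin (TCP) lies between the finger pads; the fingertips stand 14 mm ahead of it and the grasp point (between the pads) lies 5 mm behind it; z points along the fingers, y is the line along which they close (so a half turn about z gives the same grasp; the last joint's range is limited). The gripper opens to 85 mm and grips with 20 to 120 N. Pads are 22 mm wide; open, the fingers measure 114 mm over their backs; the gripper's body (76 mm by 85 mm) begins 54 mm behind the grasp point. The pads swing forward as they close: fully open they stand 13 mm farther back than shut.
Start: joints at [65.203, 8.623, 82.357, -0, 89.026, -7.678], TCP at [0.169, 0.549, 0.245] pointing down, gripper open.
Joint ranges: [-160.23, 160.23], [-39.13, 120.54], [6.94, 153.29], [-79.49, 259.48], [9.18, 160.14], [-161.06, 161.06]. Speed limits (degrees/s): [108.29, 108.29, 127.2, 172.46, 172.46, 172.46].

## Interface

Orientations are given as [roll, pitch, yaw] about the fixed x, y, z axes, in that order (R = Rz(yaw) Ry(pitch) Rx(roll)).
In Python, from rig import ctrl gives the robot as it stands.
- The arm moves only by the shell command python3 -m crank 'ROWS' [OPENING] [FORCE]. ROWS is a JSON object whose one key "increments" holds a list of rows, each a list of 2 entries, a list of its own where there are three numbers: the shift along the tool's x, y, z in cm, then the turn, a rotation vector about the tool's x, y, z in rad. In form: {"increments": [[[dx, dy, dz], [wx, wy, wz]], ...]}. A call has 1 to 5 rows; each row is the pose to reach, as a shift and turn from the pose commanded when the call began, along the tool's axes at that moment; what a row does not reach only later rows make up. A row lasts 1/10 s, in which the tool goes at most 50 mm and 8.59 degrees, less where a joint would pass 70% of its speed; a pose out of reach is approached as far as the arm can. A call with a gripper value outside its range is refused whole. OPENING is the finger opening in cm, from 0 to 8.54, set as the call begins (- or left out, the last holds). The fingers move at their own pace and stop on an object; FORCE is the grip in N (left out, the last holds). Time passes only in rows, so rows that repeat a pose let the fingers close. It gives the time, the measured TCP pose, the force, the opening and the grip force at its end, in the units of the state.
- ctrl.get_obs(): the state, without advancing time (a new reading comes with each control period).
- ctrl.camera(name): name is "scene" or "top" or "wrist"; returns a dict with "color" (384x512x3 uint8, blue, green, red), "fx", "fy", "cx", "cy" (pixels), "cam_to_world" (4x4, takes a point from camera to world coordinates); the wrist camera has in their place "tool_from_camera" (4x4, takes a point from camera to tool coordinates, whose origin is the TCP and whose axes are the flange's). Camera axes: x right, y down, z forward; pixel columns grow to the right and rows downward; lengths in m; the calibration is good to about 2 mm. The wrist camera is an equidistant fisheye: a pixel r from the principal point sees the ray r / f radians off the axis. A picture is of the moment at which its call begins: read the wrist's pose just before it. There is no depth.
- ctrl.sign_off(): hands the job in; it is judged then, once.
The state is a dict: "clock": time; "joints": joint angles; "dq": joint speeds; "effort": joint torques, N m; "ee_pos": TCP position; "tcp_rot": TCP orientation; "force": force on the tool from outside, world axes, zero at the start; "moment": the same for the moment, N m; "width": opening from 0.0 (shut) to 1.0 (fully open); "grasp_force": force on a finger pad.
Only numpy, scipy, OpenCV 4.12 (cv2) and the standard library are available. Lean on these libraries where they do the work, as an engineer would, in place of code of your own. Each camera call takes 0.05 s, during which the arm holds its last target. There are 200 camera calls.

## Task

Stand the square amber bottle in the square recess of the white capping block and press it fully home, so that it cannot turn; then screw its cap down clockwise until it bottoms out. Back the cap off a quarter turn so that the bottle can breathe, and finish while still holding the cap in that position, with the bottle seated, so that I can tape it there. Leave the tape roll, the marker and the beaker where they are.

Things in the scene. Friction and masses are not known exactly. Their poses are not given: they have to be found in the camera images.
- square_bottle: Loose square bottle of dark amber glass, standing upright, about 0.2 kg: body 46 x 46 mm with rounded edges, straight up to 60 mm, then a sloping shoulder to a round neck at 72 mm; its lowest 5 mm taper to 41 mm to lead it into the recess. White screw cap on top, paper labels on its -x and +x faces. Origin at the centre of the underside, z up, x and y square to the flat sides.
- cap: Round white ribbed screw cap of the square bottle, 38 mm in diameter and 22 mm high, with a raised pointer line along its +x on the top. It is already started on the bottle's thread and cannot come off. Origin at the centre of its lower rim, 73.5 mm above the bottle's underside when bottomed out, z up along the thread axis; it rises 4.2 mm per turn of unscrewing.
- cap_turn (a joint): Angle of the cap on the bottle's thread: 0 when it is bottomed out (a hard stop), growing as it is unscrewed (anticlockwise from above), quarter turn = 1.57 rad. At the start it stands 2.4 to 3.4 rad open. It turns with a light drag (about 0.06 N m) and stays where it is left.
- capping_block: Fixed white plastic block, 136 x 72 mm, on an aluminium plate 168 x 74 mm bolted to the worktop; block top 32 mm above the worktop. It has a square recess (at its -x end) and an empty round recess 46 mm wide for round bottles (at its +x end), both 20 mm deep. Origin at the centre of the plate's underside, x along its length. It may lie at any yaw.
- square_recess (a point): Centre of the floor of the square recess, 33 mm from the block's centre towards its -x, 12 mm above the worktop, axes as the block's. The recess is 48 x 48 mm with sides square to the block, 20 mm deep: the bottle goes in with its sides square to the block, any of the four ways round, with 1 mm of play on each side.
- tape_roll: Bystander: roll of masking tape lying flat, 100 mm across, 25 mm high; origin at the centre of its underside.
- marker: Bystander: marker pen lying down, 135 mm long, 17 mm thick; origin at the centre of its underside.
- plastic_beaker: Bystander: clear plastic beaker, 71 mm wide, 88 mm high; origin at the centre of its underside.
There are look-alikes about, which are no part of the job. Leave any green or pink look-alike of the square_bottle alone.

How it is judged (in metres and radians):
On the way, in this order (a step that is already met when the one before it is completed fails the run):
1. the bottle stands fully home in the square recess (z of square_bottle in the frame of square_recess below 0.003 m and horizontal distance between square_bottle and square_recess below 0.004 m and angle between square_bottle's own z axis and vertical below 0.08 rad), for 0.2 s.
2. the cap is bottomed out on the seated bottle (z of square_bottle in the frame of square_recess below 0.005 m and horizontal distance between square_bottle and square_recess below 0.004 m and angle between square_bottle's own z axis and vertical below 0.08 rad and value of joint cap_turn below 0.08 rad), for 0.2 s.
At the end, for the whole second after the job is handed in: The bottle stands upright in the square recess (underside within 4 mm of its floor, within 4 mm of its centre), after having bottomed out the cap is backed off a quarter turn (1.57 rad within 0.3 rad from the stop), and the fingers still grip the cap (more than 2 N) through the last second (z of square_bottle in the frame of square_recess below 0.004 m and horizontal distance between square_bottle and square_recess below 0.004 m and angle between square_bottle's own z axis and vertical below 0.08 rad and value of joint cap_turn between 1.27 and 1.87 rad and contact force between the fingers and cap above 2 N and linear speed of square_bottle below 0.02 m/s); the arm keeps its last pose, push and grip.
It fails at once if the tape roll is pushed more than 3 cm from its place (distance of tape_roll from where it was at the start of the episode above 0.03 m).
It fails at once if the marker is pushed more than 3 cm from its place (distance of marker from where it was at the start of the episode above 0.03 m).
It fails at once if the beaker is pushed more than 3 cm from its place (distance of plastic_beaker from where it was at the start of the episode above 0.03 m).
It also fails if it takes over 59 s, if anything falls off the work surface, if the arm or the gripper's body presses on something with over 40 N, if the wrist force passes 120 N, or if a joint passes its speed limit or range.

## Working session

There is one attempt and no reset: what is moved stays moved. The work goes in short steps, Python scripts to look and compute and a shell command to move; the robot and the scene stay as the last step left them, time stands still between calls to the robot, and variables do not carry over. Pictures are saved under pics/ and viewed, at most 10 in all, crops included, and the job is handed in when it is done.

```bash
ls; mkdir -p pics
python3 - <<'E'
from rig import ctrl
import cv2,json
o=ctrl.get_obs(); print(o)
for n in ("scene","top"):
    c=ctrl.camera(n); cv2.imwrite(f"pics/{n}0.png",c["color"]); print(n,c["fx"],c["fy"],c["cx"],c["cy"],c["cam_to_world"])
o=ctrl.get_obs();c=ctrl.camera("wrist");cv2.imwrite("pics/wrist0.png",c["color"]);print({k:v for k,v in c.items() if k!="color"})
E
```

```text
pics
{'clock': 0.0, 'joints': array([ 6.52049872e+01,  8.65051160e+00,  8.23910556e+01, -1.27195590e-03,
        8.90256472e+01, -7.67773572e+00]), 'dq': array([-0.06120077, -0.00612906, -0.08680077,  0.10035265,  0.0459994 ,
       -0.00800296]), 'effort': array([-4.77248890e-03, -7.13028431e+01, -5.70868742e+01, -4.45393680e-04,
        8.48472555e-03,  4.11901442e-05]), 'ee_pos': array([0.16917409, 0.54932416, 0.24469676]), 'tcp_rot': array([-1.79933218e+02, -7.71956291e-03,  1.62882741e+02]), 'force': array([-0.38725604,  0.84765459,  0.28267126]), 'moment': array([-0.02871378,  0.01560958, -0.00667326]), 'grasp_force': 0.0, 'width': 1.0029768883930636}
scene 413.2168945591353 413.2168945591353 259.9502371537016 193.07556873858826 [[ 0.69127475 -0.31166891  0.65192155 -0.26196854]
 [-0.72257441 -0.29185596  0.62666284 -0.7635031 ]
 [-0.00504414 -0.90425803 -0.42695664  0.60508493]
 [ 0.          0.          0.          1.        ]]
top 369.56846278468106 369.56846278468106 254.47748716669207 192.53936292702903 [[-1.26517909e-02 -9.89413594e-01  1.44570650e-01  3.75291261e-01]
 [-9.99918597e-01  1.27577878e-02 -1.93900577e-04 -2.26888711e-02]
 [-1.65255381e-03 -1.44561335e-01 -9.89494462e-01  1.11329003e+00]
 [ 0.00000000e+00  0.00000000e+00  0.00000000e+00  1.00000000e+00]]
{'fx': 297.3186396354542, 'fy': 297.3186396354542, 'cx': 254.11923867377692, 'cy': 187.8518669400817, 'tool_from_camera': array([[-4.37636168e-04, -9.52000573e-01, -3.06095930e-01,
         7.90343466e-02],
       [ 9.99999571e-01, -6.66473057e-04,  6.43088432e-04,
        -4.25331217e-04],
       [-8.16225246e-04, -3.06095517e-01,  9.52000456e-01,
        -1.28439191e-01],
       [ 0.00000000e+00,  0.00000000e+00,  0.00000000e+00,
         1.00000000e+00]])}
```

Run:
```python
import cv2
for n in ("scene","top"):
    a=cv2.imread(f"pics/{n}0.png"); cv2.imwrite(f"pics/{n}0b.png",cv2.resize(a,(800,600),interpolation=cv2.INTER_CUBIC))
```

```text
(no output)
```

View pics/scene0b.png

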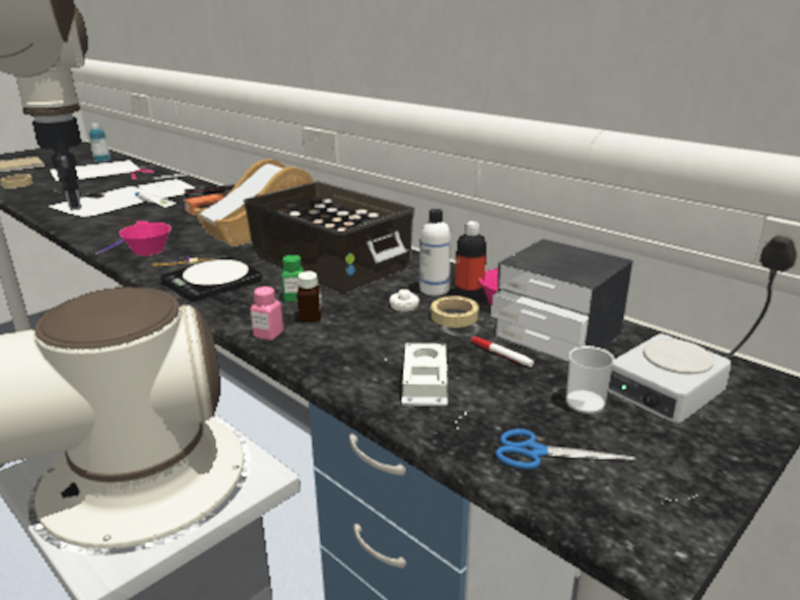

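View pics/top0b.png

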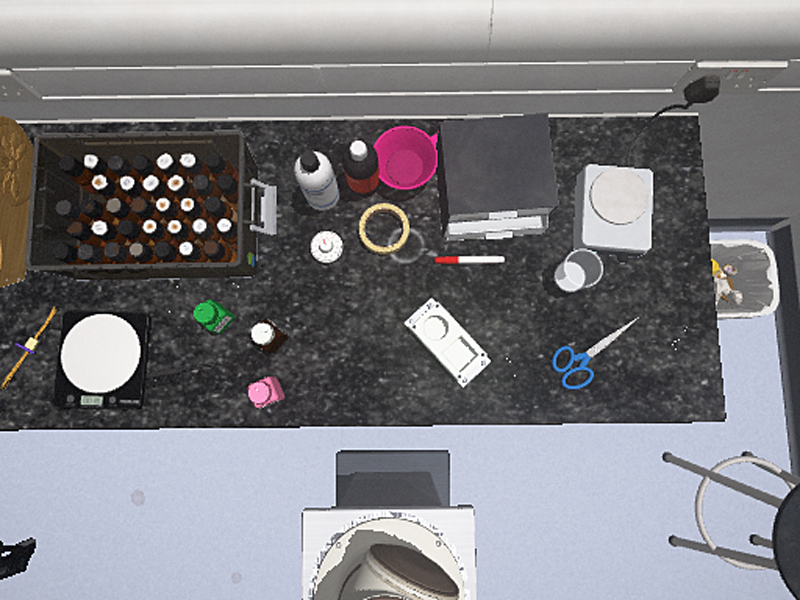

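The candidates for the bottle are amber with a white cap (top 267,334; scene 308,297), green (top 210,315; scene 291,278) and pink (top 266,390; scene 267,313). The red and brown bottle at the back (top 360,165) is larger and round. I choose the amber one. The block is at top 448,342, with the square recess at its lower right end (464,352). Next is a close crop of bottle and block.

Run:
```python
import cv2,numpy as np
t=cv2.imread("pics/top0.png"); s=cv2.imread("pics/scene0.png")
def cr(a,x,y,w,h): return cv2.resize(a[y:y+h,x:x+w],(400,300),interpolation=cv2.INTER_CUBIC)
# top bottle 145..195(50) x 195..232 ; x8
g=np.vstack([np.hstack([cr(t,145,192,60,45),cr(t,250,184,80,60)]),np.hstack([cr(s,170,165,60,45),cr(s,240,210,80,60)])])
cv2.imwrite("pics/crops1.png",g)
```

```text
(no output)
```

View pics/crops1.png

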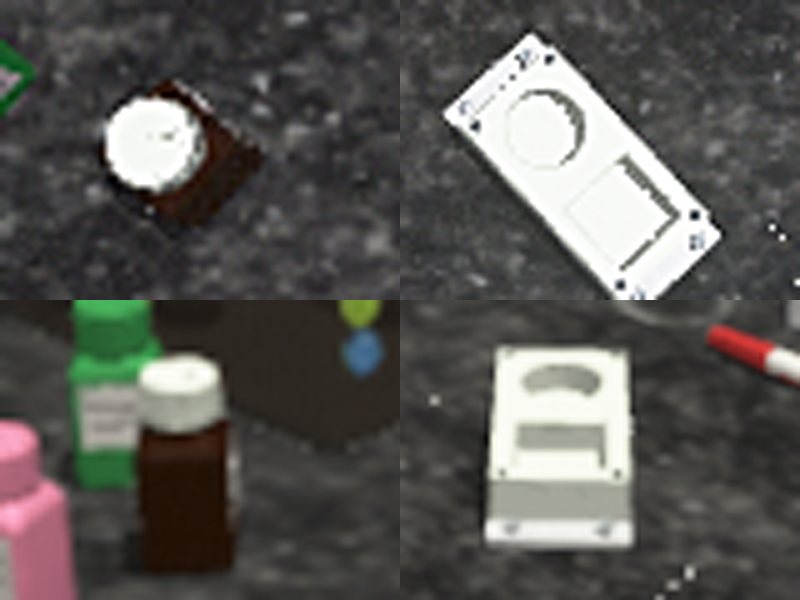

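```bash
cat > h.py <<'E'
import numpy as np
from rig import ctrl
from scipy.spatial.transform import Rotation as R
def ray(c,uv,o=None):
    u=np.array(uv,float)-[c["cx"],c["cy"]]
    if "cam_to_world" in c:
        d=np.array([u[0]/c["fx"],u[1]/c["fy"],1]); T=c["cam_to_world"]
    else:
        r=np.hypot(*u); th=r/c["fx"]; d=np.array([*(np.sin(th)*u/max(r,1e-9)),np.cos(th)])
        P=np.eye(4);P[:3,:3]=R.from_euler("xyz",o["tcp_rot"],degrees=True).as_matrix();P[:3,3]=o["ee_pos"]
        T=P@c["tool_from_camera"]
    d=T[:3,:3]@d; return T[:3,3],d/np.linalg.norm(d)
def atz(r,z): p,d=r; return p+d*(z-p[2])/d[2]
def tri(rs):
    A=0;b=0
    for p,d in rs: M=np.eye(3)-np.outer(d,d);A=A+M;b=b+M@p
    x=np.linalg.solve(A,b); return x,[np.linalg.norm((np.eye(3)-np.outer(d,d))@(x-p)) for p,d in rs]
E
python3 - <<'E'
from h import *
import pickle
t=ctrl.camera("top");s=ctrl.camera("scene")
pickle.dump((t,s),open("cams.pkl","wb"))
T=lambda x,y:ray(t,(145+x/6.667,192+y/6.667)); S=lambda x,y:ray(s,(170+x/6.667,165+(y-300)/6.667))
print("cap",tri([T(152,143),S(180,373)]),atz(T(152,143),.0975))
T2=lambda x,y:ray(t,(250+(x-400)/5,184+y/5)); S2=lambda x,y:ray(s,(240+(x-400)/5,210+(y-300)/5))
for n,p in dict(r=(680,215),t=(622,155),l=(565,210),b=(622,270),c=(622,212),hole=(545,130)).items(): print(n,atz(T2(*p),.032))
print("hole tri",tri([T2(545,130),S2(562,380)]), "sq tri", tri([T2(622,212),S2(560,447)]))
# bottle body corners at shoulder z=.06 & base: top pts
for n,p in dict(right=(263,155),top=(172,83),bot=(180,230)).items(): print(n,atz(T(*p),.06),atz(T(*p),.0))
E
```

```text
cap (array([0.46922543, 0.21639602, 0.09674786]), [np.float64(0.0007861804836180581), np.float64(0.0007861804836180898)]) [0.46854872 0.21672127 0.0975    ]
r [ 0.4297741  -0.17186739  0.032     ]
t [ 0.46525488 -0.13903596  0.032     ]
l [ 0.43353705 -0.10487168  0.032     ]
b [ 0.3983628 -0.1371448  0.032    ]
c [ 0.43194967 -0.13809436  0.032     ]
hole [ 0.48053579 -0.09424451  0.032     ]
hole tri (array([ 0.48127524, -0.0949571 ,  0.03182233]), [np.float64(0.0009996227340663896), np.float64(0.0009996227340664978)]) sq tri (array([ 0.43238237, -0.13868987,  0.02888995]), [np.float64(0.00037479433889974455), np.float64(0.00037479433889991704)])
right [0.46622921 0.17789235 0.06      ] [0.47140943 0.18931833 0.        ]
top [0.49776044 0.21750379 0.06      ] [0.50473682 0.23118621 0.        ]
bot [0.43463703 0.21282427 0.06      ] [0.43801763 0.22624013 0.        ]
```

```bash
cat >> h.py <<'E'
def go(pos,yaw,o=None):
    o=o or ctrl.get_obs(); M=R.from_euler("xyz",o["tcp_rot"],degrees=True)
    G=R.from_euler("xyz",[180,0,yaw],degrees=True)
    print("shift cm",np.round(M.inv().apply(np.array(pos)-o["ee_pos"])*100,2),"rot",np.round((M.inv()*G).as_rotvec(),3),"t",o["clock"],"J6",o["joints"][5])
E
python3 - <<'E'
from h import *
go([.469,.2166,.22],135)
E
```

```text
shift cm [-38.45 -22.98   2.51] rot [-0.001  0.     0.487] t 0.25 J6 -7.677855005248693
```

```bash
python3 -m crank '{"increments": [[[-4,-2.5,0],[0,0,0.05]],[[-8,-5,0],[0,0,0.1]],[[-12,-7.3,0],[0,0,0.15]],[[-16,-9.6,0],[0,0,0.2]],[[-20,-12,0],[0,0,0.25]]]}' 8.54 20
python3 -m crank '{"increments": [[[-3.5,-0.5,0.5],[0,0,0.05]],[[-7,-1.5,1],[0,0,0.1]],[[-10.5,-2.5,1.5],[0,0,0.15]],[[-14,-3.5,2],[0,0,0.2]],[[-14,-3.5,2],[0,0,0.2]]]}'
python3 - <<'E'
from h import *
go([.469,.2166,.22],135)
E
```

```text
clock: 0.75
ee_pos: [0.3259, 0.3744, 0.2454]
tcp_rot: [180.0, 0.0, 148.5]
force: [0.6, 1.0, -0.4]
width: 0.996
grasp_force: 0.0
clock: 1.25
ee_pos: [0.4282, 0.2703, 0.2244]
tcp_rot: [-179.9, 0.0, 136.8]
force: [-0.1, 0.4, -0.5]
width: 1.0
grasp_force: 0.0
shift cm [-6.65 -1.12  0.44] rot [-0.001  0.     0.031] t 1.25 J6 -23.224251870152013
```

```bash
cat > snap.py <<'E'
from h import *
import sys,cv2,pickle
o=ctrl.get_obs();c=ctrl.camera("wrist");n=sys.argv[1]
cv2.imwrite(f"pics/{n}.png",c["color"]);pickle.dump((o,c),open(n+".pkl","wb"))
E
python3 snap.py w1
python3 -m crank '{"increments": [[[-3.3,-0.5,0.4],[0,0,0.03]],[[-6.6,-1.1,0.4],[0,0,0.03]],[[-6.6,-1.1,0.4],[0,0,0.03]],[[-6.6,-1.1,0.4],[0,0,0.03]]]}'
python3 snap.py w2
python3 - <<'E'
import cv2,numpy as np,pickle
from h import *
g=[]
for n in ("w1","w2"):
    o,c=pickle.load(open(n+".pkl","rb"));a=c["color"]
    # project bottle centre roughly: find by white cap - just crop generous
    g.append(cv2.resize(a,(400,300)))
a=pickle.load(open("w2.pkl","rb"))[1]["color"]
cv2.imwrite("pics/w12.png",np.vstack([np.hstack(g),cv2.resize(a[100:250,150:350],(800,600))[::2,:]])[:600])
E
```

```text
clock: 1.7
ee_pos: [0.467, 0.2203, 0.2213]
tcp_rot: [-180.0, -0.0, 135.4]
force: [-0.7, 0.6, 0.4]
width: 1.002
grasp_force: 0.0
```

View pics/w12.png

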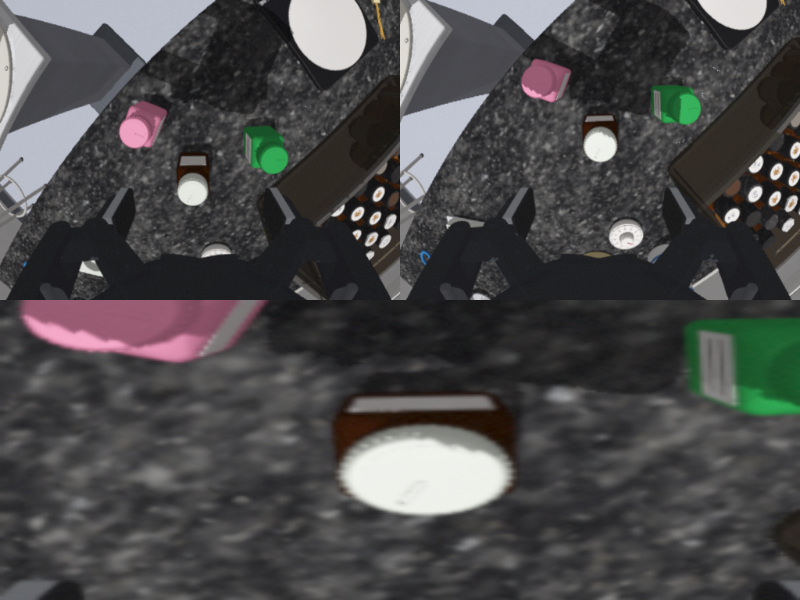

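Run:
```python
import cv2,numpy as np
a=cv2.imread("pics/w1.png")[190:265,222:272]; b=cv2.imread("pics/w2.png")[138:213,230:280]
cv2.imwrite("pics/w12c.png",np.hstack([cv2.resize(i,(400,600),interpolation=cv2.INTER_CUBIC) for i in (a,b)]))
```

```text
(no output)
```

View pics/w12c.png

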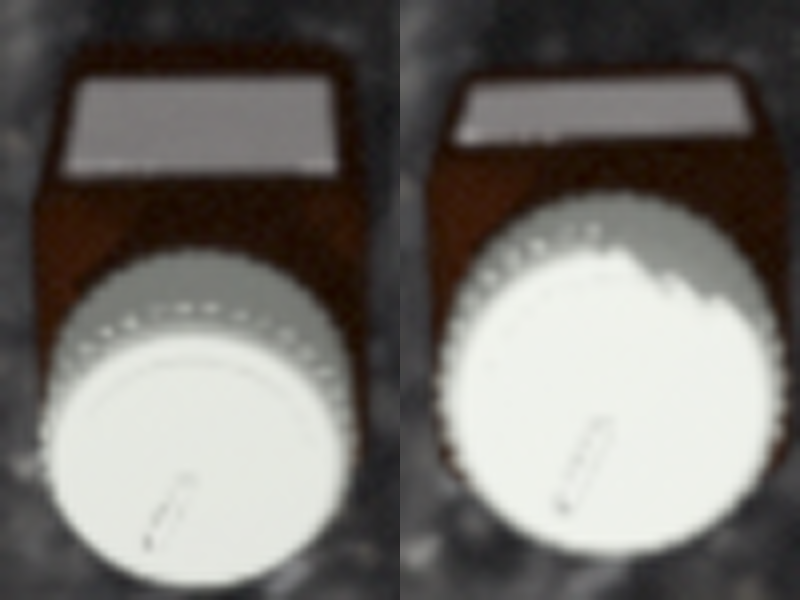

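Run:
```python
from h import *
import pickle
o1,c1=pickle.load(open("w1.pkl","rb"));o2,c2=pickle.load(open("w2.pkl","rb"));t,s=pickle.load(open("cams.pkl","rb"))
A=lambda x,y:ray(c1,(222+x/8,190+y/8),o1);B=lambda x,y:ray(c2,(230+(x-400)/8,138+y/8),o2)
cap=[A(199,458),B(611,401)]
print("cap",tri(cap),atz(cap[0],.0975),atz(cap[1],.0975))
print("4view",tri(cap+[ray(t,(167.8,213.45)),ray(s,(197,175.95))]))
P={}
for n,a,b in [("UL",(80,78),(470,86)),("UR",(332,76),(737,77)),("LR",(338,174),(752,134)),("LL",(63,178),(455,143))]:
    P[n]=tri([A(*a),B(*b)])[0]; print(n,P[n])
for u,v in ("UL","UR"),("LL","LR"):
    d=P[v]-P[u]; print(np.degrees(np.arctan2(d[1],d[0])),np.linalg.norm(d))
# single-view at fixed heights
for f,pts in ((A,[(63,178),(338,174),(80,78),(332,76)]),(B,[(455,143),(752,134),(470,86),(737,77)])):
    for k,z in ((0,P["LL"][2]),(2,P["UL"][2])):
        d=atz(f(*pts[k+1]),z)-atz(f(*pts[k]),z); print("ang",np.degrees(np.arctan2(d[1],d[0])))
m=(P["LL"]+P["LR"]+P["UL"]+P["UR"])/4; print("label mid",m)
print("pointer", [np.degrees(np.arctan2(*(atz(f(*q),.0975)-atz(f(*p),.0975))[[1,0]])) for f,p,q in ((A,(188,478),(148,548)),(B,(600,425),(560,508)))])
print(o1["tcp_rot"],o2["tcp_rot"])
```

```text
cap (array([0.47071717, 0.21913589, 0.09440216]), [np.float64(0.0003053244025386147), np.float64(0.0003053244025385622)]) [0.46975057 0.2205788  0.0975    ] [0.46975121 0.21962361 0.0975    ]
4view (array([0.47038015, 0.21848447, 0.09486709]), [np.float64(0.001078992380901802), np.float64(0.000548091788423094), np.float64(0.0019201261036206959), np.float64(0.0013492384268882656)])
UL [0.44078599 0.22136138 0.02124759]
UR [0.46615877 0.24888038 0.02128754]
LR [0.46665483 0.24805927 0.05715795]
LL [0.44121048 0.22117994 0.05897911]
47.32365622224358 0.037430931054490704
46.57094508558199 0.03705710907528719
ang 47.75929812780628
ang 47.29510215070205
ang 47.11996521922197
ang 47.317804497140116
label mid [0.45370252 0.23487024 0.03966805]
pointer [np.float64(-69.93981155170039), np.float64(-69.18759084576067)]
[-1.79916695e+02  2.42484353e-02  1.36795947e+02] [-1.79997633e+02 -1.52486963e-02  1.35364756e+02]
```

Run:
```python
from h import *
go([.4702,.2192,.16],137.3);go([.4702,.2192,.046],137.3)
```

```text
shift cm [-0.36  0.14  6.13] rot [-0.    -0.    -0.033] t 1.75 J6 -28.664707557938467
shift cm [-0.36  0.14 17.53] rot [-0.    -0.    -0.033] t 1.75 J6 -28.664707557938467
```

```bash
python3 -m crank '{"increments": [[[-0.36,0.14,2],[0,0,-0.033]],[[-0.36,0.14,4],[0,0,-0.033]],[[-0.36,0.14,6],[0,0,-0.033]],[[-0.36,0.14,8],[0,0,-0.033]],[[-0.36,0.14,8],[0,0,-0.033]]]}'
python3 - <<'E'
from h import *
go([.4702,.2192,.046],137.3)
E
python3 snap.py w3
python3 - <<'E'
import cv2
a=cv2.imread("pics/w3.png");cv2.imwrite("pics/w3b.png",cv2.resize(a[200:384,134:380],(800,600)))
E
```

```text
clock: 2.25
ee_pos: [0.4689, 0.2193, 0.1392]
tcp_rot: [-179.8, -0.1, 137.4]
force: [0.4, -0.6, 0.1]
width: 0.999
grasp_force: 0.0
shift cm [-0.12  0.11  9.32] rot [-0.003 -0.002  0.001] t 2.25 J6 -30.843450312845686
```

View pics/w3b.png

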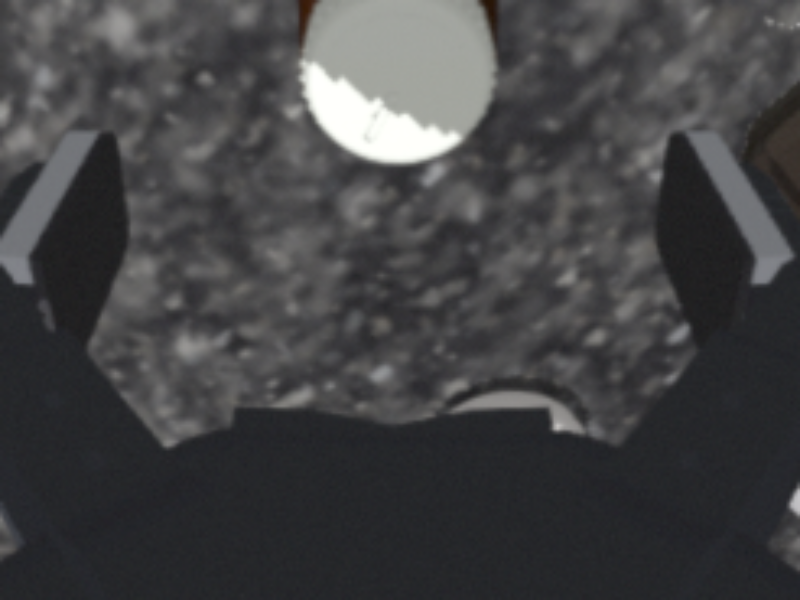

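The cap at crop (398,70) lies midway between the pads (124 and 660), so the alignment is good. Next I descend and grip the body.

```bash
python3 -m crank '{"increments": [[[0,0.05,2],[0,0,0]],[[-0.1,0.1,4.5],[0,0,0]],[[-0.1,0.1,7],[0,0,0]],[[-0.1,0.1,9],[0,0,0]],[[-0.1,0.1,9.3],[0,0,0]]]}'
python3 -m crank '{"increments": [[[0,0,0],[0,0,0]],[[0,0,0],[0,0,0]],[[0,0,0],[0,0,0]],[[0,0,0],[0,0,0]],[[0,0,0],[0,0,0]]]}' 3.5 40
python3 -m crank '{"increments": [[[0,0,0],[0,0,0]],[[0,0,0],[0,0,0]],[[0,0,0],[0,0,0]],[[0,0,0],[0,0,0]],[[0,0,0],[0,0,0]]]}'
```

```text
clock: 2.8
ee_pos: [0.4714, 0.2189, 0.0476]
tcp_rot: [-179.9, -0.1, 137.3]
force: [-0.2, 0.4, 0.6]
width: 1.0
grasp_force: 0.0
clock: 3.3
ee_pos: [0.4727, 0.2188, 0.0498]
tcp_rot: [179.9, 0.1, 137.3]
force: [-2.9, -0.8, 9.8]
width: 0.529
grasp_force: 40.4
clock: 3.8
ee_pos: [0.4727, 0.2188, 0.0498]
tcp_rot: [179.9, 0.1, 137.3]
force: [-2.4, -0.4, 8.7]
width: 0.527
grasp_force: 40.4
```

```bash
python3 -m crank '{"increments": [[[0,0,-2],[0,0,0]],[[0,0,-6],[0,0,0]],[[0,0,-10],[0,0,0]],[[0,0,-14],[0,0,0]],[[0,0,-14],[0,0,0]]]}'
python3 - <<'E'
from h import *
go([.358,-.057,.19],132)
E
```

```text
clock: 4.3
ee_pos: [0.4739, 0.2192, 0.1945]
tcp_rot: [179.6, 0.3, 137.3]
force: [-0.0, -0.1, -2.7]
width: 0.533
grasp_force: 42.5
shift cm [-10.22 -28.15   0.28] rot [0.008 0.004 0.092] t 4.3 J6 -30.90949026496023
```

```bash
python3 -m crank '{"increments": [[[-1.5,-4,0],[0,0,0.02]],[[-3,-8.5,0],[0,0,0.04]],[[-4.5,-13,0],[0,0,0.05]],[[-6.5,-17.5,0],[0,0,0.07]],[[-8,-22,0],[0,0,0.092]]]}'
python3 -m crank '{"increments": [[[-1,-3,0],[0,0,0]],[[-1.5,-5,0],[0,0,0]],[[-1.6,-6.3,0],[0,0,0]],[[-1.6,-6.3,0],[0,0,0]],[[-1.6,-6.3,0],[0,0,0]]]}'
python3 snap.py w4
python3 - <<'E'
from h import *
import cv2
go([.358,-.057,.19],132)
a=cv2.imread("pics/w4.png");cv2.imwrite("pics/w4b.png",cv2.resize(a[40:280,96:416],(800,600),interpolation=cv2.INTER_CUBIC))
E
```

```text
clock: 4.8
ee_pos: [0.3805, 0.0013, 0.1884]
tcp_rot: [180.0, 0.0, 132.0]
force: [1.1, -1.1, -2.5]
width: 0.525
grasp_force: 42.5
clock: 5.3
ee_pos: [0.3456, -0.0512, 0.1885]
tcp_rot: [180.0, 0.0, 132.0]
force: [-0.5, 0.3, -2.0]
width: 0.528
grasp_force: 42.6
shift cm [-1.26  0.51 -0.16] rot [ 0.  0. -0.] t 5.35 J6 -63.09431712051011
```

View pics/w4b.png

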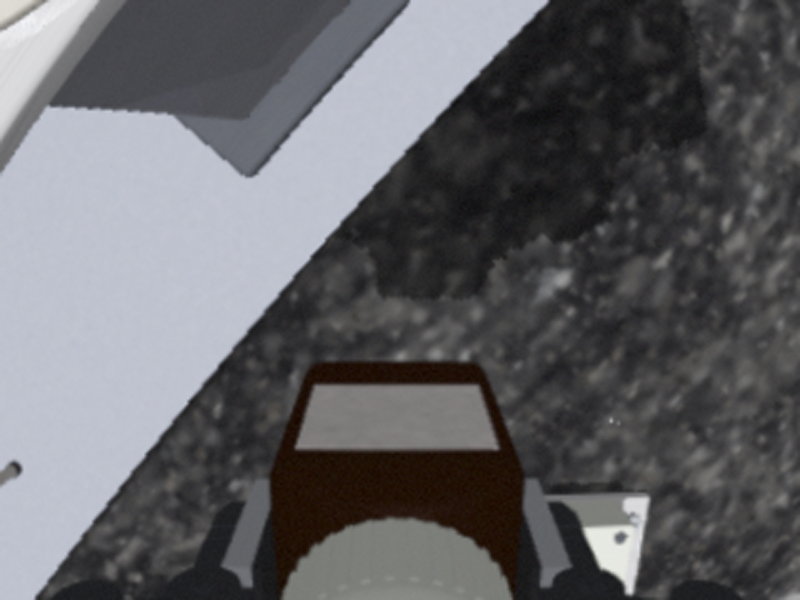

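The held bottle is square to the tool and hides the block, because the camera sees the tool's +x side. I'll move to the far side of the block and look again.

```bash
python3 -m crank '{"increments": [[[-5,-0,0],[0,0,0]],[[-10,0,0],[0,0,0]],[[-15,0,0],[0,0,0]],[[-20,0.5,0],[0,0,0]],[[-21.2,0.5,0],[0,0,0]]]}'
python3 -m crank '{"increments": [[[0,0,0],[0,0,0]],[[0,0,0],[0,0,0]]]}'
python3 snap.py w5
python3 - <<'E'
import cv2
a=cv2.imread("pics/w5.png");cv2.imwrite("pics/w5b.png",cv2.resize(a[20:230,116:396],(800,600),interpolation=cv2.INTER_CUBIC))
E
```

```text
clock: 5.85
ee_pos: [0.494, -0.2076, 0.1867]
tcp_rot: [-180.0, -0.1, 132.0]
force: [-1.0, 1.2, -2.4]
width: 0.52
grasp_force: 42.6
clock: 6.05
ee_pos: [0.4908, -0.2044, 0.1879]
tcp_rot: [-180.0, -0.1, 132.1]
force: [-0.3, -0.3, -1.5]
width: 0.527
grasp_force: 42.6
```

View pics/w5b.png

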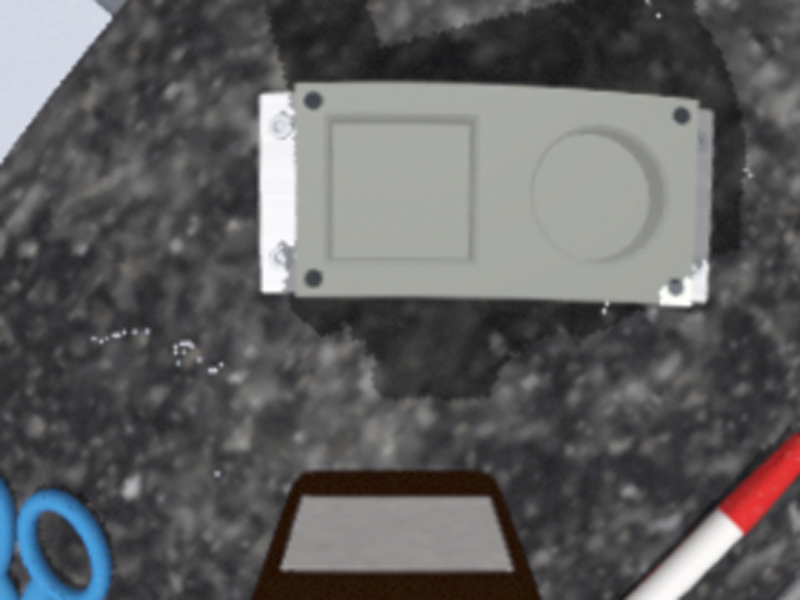

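Run:
```python
from h import *
import pickle,cv2
o,c=pickle.load(open("w5.pkl","rb"))
f=800/280; px=lambda x,y:((x-.5*(f-1))/f+116,(y-.5*(f-1))/f+20)
W=lambda x,y,z:atz(ray(c,px(x,y),o),z)
sq=[W(*p,.032) for p in ((328,116.5),(478.5,116),(474,261.5),(330,260.5))]
for a,b in zip(sq,sq[1:]+sq[:1]): d=b-a; print("sq edge",np.linalg.norm(d),np.degrees(np.arctan2(d[1],d[0]))%90)
C=np.mean(sq,0); th=np.linspace(0,2*np.pi,9)[:-1]
H=np.mean([W(*p,.032) for p in ((531,195),(664,195),(597,127),(597,262))],0)
d=H-C; print("sq centre",C,"hole",H,"dist",np.linalg.norm(d),"yaw",np.degrees(np.arctan2(d[1],d[0])))
bl=[W(*p,.032) for p in ((295,83),(698,100),(693,305),(295,297))]
for a,b in zip(bl,bl[1:]+bl[:1]): d=b-a; print("block edge",np.linalg.norm(d),np.degrees(np.arctan2(d[1],d[0]))%90)
t,s=pickle.load(open("cams.pkl","rb"))
print("tri sq top+wrist",tri([ray(t,(294.4,226.4)),ray(c,px(402.5,188.5),o)]))
# label PnP
pts=np.array([ray({**c,'tool_from_camera':np.eye(4)},px(*p),{"tcp_rot":[0,0,0],"ee_pos":[0,0,0]})[1] for p in ((303,496),(500,497),(514,572),(279,571))]); pts=(pts[:,:2]/pts[:,2:]).astype(float)
w,z0,z1=.0186,.0213,.0580
ob=np.array([[-w,0,-z0],[w,0,-z0],[w,0,-z1],[-w,0,-z1]])
ok,rv,tv=cv2.solvePnP(ob,pts,np.eye(3),None)
T=c["tool_from_camera"]; Rm=T[:3,:3]@cv2.Rodrigues(rv)[0]; p=T[:3,:3]@tv[:,0]+T[:3,3]
print("label frame in tool: bottom-face origin",p,"\n",Rm)
```

```text
sq edge 0.04933977848508888 42.37894851900461
sq edge 0.04908394936960927 40.713352851468365
sq edge 0.047854785990067934 41.69514504716429
sq edge 0.04849213514515199 42.45187935400122
sq centre [ 0.43282504 -0.13736324  0.032     ] hole [ 0.48173388 -0.09386884  0.032     ] dist 0.06545103186397275 yaw 41.64654382317479
block edge 0.13610465396390356 41.659955600147484
block edge 0.07203957970564237 42.36614338454393
block edge 0.1372209513059055 41.82564299706769
block edge 0.07243127993976285 41.47972833859208
tri sq top+wrist (array([ 0.43245655, -0.13785588,  0.03189695]), [np.float64(0.0005601100749302415), np.float64(0.000560110074930292)])
label frame in tool: bottom-face origin [0.02501859 0.00109756 0.04961605] 
 [[ 0.00600357 -0.9999711  -0.00466391]
 [ 0.99954097  0.00586236  0.02972343]
 [-0.02969523 -0.00484022  0.99954728]]
```

Run:
```python
from h import *
go([.4336,-.1393,.10],131.8)
```

```text
shift cm [8.64 0.12 8.83] rot [-0.    -0.     0.004] t 6.1 J6 -72.97299808950783
```

```bash
python3 -m crank '{"increments": [[[4,0.1,0],[0,0,0.004]],[[8,0.1,1],[0,0,0.004]],[[8.64,0.12,4],[0,0,0.004]],[[8.64,0.12,8],[0,0,0.004]],[[8.64,0.12,8.8],[0,0,0.004]]]}'
python3 -m crank '{"increments": [[[0,0,0],[0,0,0]],[[0,0,0],[0,0,0]],[[0,0,0],[0,0,0]]]}'
python3 - <<'E'
from h import *
go([.4336,-.1393,.10],131.8)
import cv2
t=ctrl.camera("top")["color"];s=ctrl.camera("scene")["color"]
E
```

```text
clock: 6.6
ee_pos: [0.4319, -0.1386, 0.0978]
tcp_rot: [-179.9, -0.2, 131.8]
force: [-0.3, -0.3, -1.8]
width: 0.527
grasp_force: 42.5
clock: 6.9
ee_pos: [0.4349, -0.1409, 0.102]
tcp_rot: [180.0, 0.1, 131.8]
force: [0.2, -0.2, -2.0]
width: 0.524
grasp_force: 42.5
shift cm [0.21 0.02 0.2 ] rot [ 0.001  0.002 -0.001] t 6.9 J6 -69.39264611409706
```

```bash
for i in 1 2 3; do python3 -m crank '{"increments": [[[0,0,0],[0,0,0]]]}' | grep -E "ee_pos"; done
python3 - <<'E'
from h import *
go([.4336,-.1393,.10],131.8)
E
```

```text
ee_pos: [0.4344, -0.1408, 0.101]
ee_pos: [0.4342, -0.1406, 0.1006]
ee_pos: [0.4341, -0.1406, 0.1004]
shift cm [0.13 0.05 0.04] rot [-0.     0.    -0.001] t 7.3 J6 -69.39417299166423
```

```bash
python3 -m crank '{"increments": [[[0.1,0.05,0],[0,0,0]],[[0.1,0.05,1],[0,0,0]],[[0.1,0.05,1.8],[0,0,0]],[[0.1,0.05,2.4],[0,0,0]],[[0.1,0.05,2.4],[0,0,0]]]}'
python3 -m crank '{"increments": [[[0,0,0],[0,0,0]],[[0,0,0.3],[0,0,0]],[[0,0,0.5],[0,0,0]],[[0,0,0.5],[0,0,0]]]}'
```

```text
clock: 7.8
ee_pos: [0.4334, -0.1393, 0.0752]
tcp_rot: [-180.0, -0.1, 131.8]
force: [0.1, 0.9, -0.8]
width: 0.526
grasp_force: 42.6
clock: 8.2
ee_pos: [0.4337, -0.1394, 0.0711]
tcp_rot: [-180.0, -0.0, 131.8]
force: [0.3, 0.1, -2.2]
width: 0.525
grasp_force: 42.6
```

Now about 1 cm into the recess with no contact force. I continue down to the floor (TCP about 0.0617) and press.

```bash
python3 -m crank '{"increments": [[[0,0,0.3],[0,0,0]],[[0,0,0.6],[0,0,0]],[[0,0,0.8],[0,0,0]],[[0,0,0.9],[0,0,0]],[[0,0,0.9],[0,0,0]]]}'
python3 -m crank '{"increments": [[[0,0,0.1],[0,0,0]],[[0,0,0.3],[0,0,0]],[[0,0,0.4],[0,0,0]],[[0,0,0.4],[0,0,0]],[[0,0,0.4],[0,0,0]]]}'
```

```text
clock: 8.7
ee_pos: [0.4337, -0.1395, 0.0622]
tcp_rot: [-180.0, -0.0, 131.8]
force: [-1.2, -1.0, -2.6]
width: 0.534
grasp_force: 42.6
clock: 9.2
ee_pos: [0.4345, -0.1401, 0.0615]
tcp_rot: [180.0, 0.2, 131.8]
force: [-20.4, 6.6, 54.9]
width: 0.526
grasp_force: 49.8
```

```bash
python3 -m crank '{"increments": [[[0,0,-0.2],[0,0,0]],[[0,0,-0.4],[0,0,0]],[[0,0,-0.4],[0,0,0]]]}'
python3 -m crank '{"increments": [[[0,0,0],[0,0,0]],[[0,0,0],[0,0,0]],[[0,0,0],[0,0,0]],[[0,0,0],[0,0,0]],[[0,0,0],[0,0,0]]]}' 7.5 40
python3 -m crank '{"increments": [[[0,0,-2],[0,0,0]],[[0,0,-5],[0,0,0]],[[0,0,-8],[0,0,0]],[[0,0,-8],[0,0,0]],[[0,0,-8],[0,0,0]]]}'
python3 -m crank '{"increments": [[[0,0,0],[0,0,0]],[[0,0,0],[0,0,0]]]}'
python3 snap.py w6
python3 - <<'E'
from h import *
import cv2
go([.4327,-.1376,.097],131.8)
a=cv2.imread("pics/w6.png");cv2.imwrite("pics/w6b.png",cv2.resize(a[130:310,134:374],(800,600),interpolation=cv2.INTER_CUBIC))
E
```

```text
clock: 9.5
ee_pos: [0.4339, -0.1396, 0.0625]
tcp_rot: [180.0, 0.0, 131.8]
force: [0.7, -1.2, -1.2]
width: 0.526
grasp_force: 42.9
clock: 10.0
ee_pos: [0.4338, -0.1395, 0.0623]
tcp_rot: [-180.0, -0.0, 131.8]
force: [-0.8, -0.5, 0.1]
width: 0.88
grasp_force: 0.0
clock: 10.5
ee_pos: [0.4339, -0.1395, 0.1425]
tcp_rot: [180.0, 0.1, 131.8]
force: [-0.2, -0.4, -1.2]
width: 0.878
grasp_force: 0.0
clock: 10.7
ee_pos: [0.4334, -0.1393, 0.1414]
tcp_rot: [-180.0, -0.1, 131.8]
force: [-0.9, 0.3, 0.5]
width: 0.881
grasp_force: 0.0
shift cm [0.17 0.06 4.45] rot [-0.001 -0.001 -0.001] t 10.75 J6 -69.28827057106301
```

View pics/w6b.png

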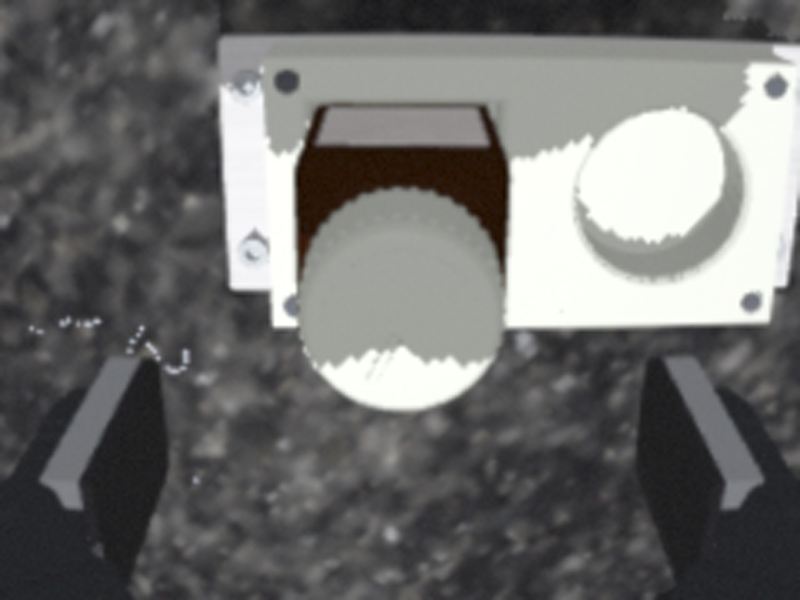

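Run:
```python
from h import *
import pickle
o,c=pickle.load(open("w6.pkl","rb"))
W=lambda x,y:atz(ray(c,((x-1.2)/3.333+134,(y-1.2)/3.333+130),o),.1093)
l,r,b=W(301,310),W(502,310),W(402,410)
print(l,r,np.linalg.norm(l-r),b)
x=np.array([-.6665,.7455,0]); print("centre from bottom edge",b+.019*x,"mid",(l+r)/2)
```

```text
[ 0.4158383  -0.14755314  0.1093    ] [ 0.44257244 -0.1237105   0.1093    ] 0.03582158152633179 [ 0.44290835 -0.15085182  0.1093    ]
centre from bottom edge [ 0.43024485 -0.13668732  0.1093    ] mid [ 0.42920537 -0.13563182  0.1093    ]
```

```bash
python3 -m crank '{"increments": [[[0.22,0.03,1],[0,0,0]],[[0.22,0.03,2.5],[0,0,0]],[[0.22,0.03,4],[0,0,0]],[[0.22,0.03,4.4],[0,0,0]],[[0.22,0.03,4.4],[0,0,0]]]}'
python3 -m crank '{"increments": [[[0,0,0],[0,0,0]],[[0,0,0],[0,0,0]],[[0,0,0],[0,0,0]],[[0,0,0],[0,0,0]],[[0,0,0],[0,0,0]]]}' 2.5 40
python3 -m crank '{"increments": [[[0,0,0],[0,0,0]],[[0,0,0],[0,0,0]],[[0,0,0],[0,0,0]]]}'
```

```text
clock: 11.25
ee_pos: [0.4321, -0.1374, 0.0975]
tcp_rot: [-180.0, -0.1, 131.8]
force: [0.2, -1.3, 0.7]
width: 0.882
grasp_force: 0.0
clock: 11.75
ee_pos: [0.4328, -0.1379, 0.0989]
tcp_rot: [180.0, 0.1, 131.8]
force: [-1.7, -0.4, 6.3]
width: 0.424
grasp_force: 39.5
clock: 12.05
ee_pos: [0.4328, -0.1378, 0.0989]
tcp_rot: [180.0, 0.1, 131.8]
force: [-1.7, -0.5, 6.6]
width: 0.424
grasp_force: 39.5
```

```bash
for i in 1 2; do python3 -m crank '{"increments": [[[0,0,0.01],[0,0,0.14]],[[0,0,0.02],[0,0,0.28]],[[0,0,0.03],[0,0,0.42]],[[0,0,0.04],[0,0,0.56]],[[0,0,0.05],[0,0,0.7]]]}'; done
python3 -c "
from h import *
o=ctrl.get_obs();print(o['moment'],o['joints'][5])"
```

```text
clock: 12.55
ee_pos: [0.4328, -0.1379, 0.0984]
tcp_rot: [180.0, 0.0, 91.3]
force: [-2.0, -0.2, 7.6]
width: 0.421
grasp_force: 39.6
clock: 13.05
ee_pos: [0.4327, -0.1379, 0.0979]
tcp_rot: [180.0, 0.0, 51.2]
force: [-4.2, -0.8, 9.0]
width: 0.424
grasp_force: 39.8
[-0.12780047  0.62843932  0.03517062] 11.387436127495587
```

```bash
python3 -m crank '{"increments": [[[0,0,0.01],[0,0,0.14]],[[0,0,0.02],[0,0,0.28]],[[0,0,0.03],[0,0,0.42]],[[0,0,0.04],[0,0,0.56]],[[0,0,0.05],[0,0,0.7]]]}'
python3 -m crank '{"increments": [[[0,0,0.01],[0,0,0.1]],[[0,0,0.02],[0,0,0.2]],[[0,0,0.03],[0,0,0.3]],[[0,0,0.03],[0,0,0.35]],[[0,0,0.03],[0,0,0.35]]]}'
python3 -c "
from h import *
o=ctrl.get_obs();print(o['moment'],o['joints'][5],o['tcp_rot'])"
for i in 1 2 3; do python3 -m crank '{"increments": [[[0,0,0],[0,0,0.05]],[[0,0,0],[0,0,0.1]],[[0,0,0],[0,0,0.1]]]}' | grep -E "rot|force:"
python3 -c "
from h import *
o=ctrl.get_obs();print(o['moment'],o['joints'][5],o['tcp_rot'])"; done
```

```text
clock: 13.55
ee_pos: [0.4326, -0.1379, 0.0975]
tcp_rot: [180.0, -0.0, 11.1]
force: [-3.5, -0.1, 10.1]
width: 0.426
grasp_force: 39.8
clock: 14.05
ee_pos: [0.4327, -0.1379, 0.0972]
tcp_rot: [180.0, -0.0, -8.7]
force: [-4.2, 0.5, 11.2]
width: 0.422
grasp_force: 39.8
[-0.13632086  0.76568141 -0.01336194] 71.3405000179852 [ 1.79957016e+02 -3.33032867e-02 -8.72413370e+00]
tcp_rot: [180.0, -0.0, -14.4]
force: [-4.1, -0.4, 9.5]
grasp_force: 39.8
[-0.14046197  0.8155673  -0.01903428] 77.06384843235499 [ 1.79963483e+02 -3.23698550e-02 -1.44476837e+01]
tcp_rot: [180.0, -0.0, -20.2]
force: [-4.5, -0.9, 10.5]
grasp_force: 39.7
[-0.12503276  0.79430758 -0.01978136] 82.79175691485338 [ 1.79965905e+02 -3.03579489e-02 -2.01731589e+01]
tcp_rot: [180.0, -0.0, -25.9]
force: [-1.8, -0.7, 5.5]
grasp_force: 39.6
[-0.09231307  0.30058342  0.2162303 ] 88.51199185649399 [ 1.79982071e+02 -4.40029944e-02 -2.58922941e+01]
```

```bash
for i in 1 2 3; do python3 -m crank '{"increments": [[[0,0,0],[0,0,0.05]],[[0,0,0],[0,0,0.05]]]}' | grep -E "clock|ee_pos|force:"
python3 -c "
from h import *
o=ctrl.get_obs();print(o['moment'],o['joints'][5],o['tcp_rot'])"; done
```

```text
clock: 15.15
ee_pos: [0.4327, -0.1378, 0.097]
force: [-1.3, 0.6, 6.1]
grasp_force: 39.9
[-0.03903924  0.37514769  0.94293257] 91.3450009925292 [ 1.79977226e+02 -4.23709342e-02 -2.87179021e+01]
clock: 15.35
ee_pos: [0.4333, -0.1381, 0.0972]
force: [3.9, -2.7, 3.2]
grasp_force: 40.5
[-0.6164643  -0.65454022  0.71453462] 94.20251108184684 [ 1.79988115e+02 -1.33899039e-01 -3.15831082e+01]
clock: 15.55
ee_pos: [0.4335, -0.1383, 0.0973]
force: [6.7, -5.6, 3.5]
grasp_force: 40.2
[-0.92981533 -1.12908824  0.72692294] 97.04137690803795 [179.99916363  -0.18136287 -34.42322317]
```

```bash
python3 -m crank '{"increments": [[[0,0,0],[0,0,-0.14]],[[0,0,-0.01],[0,0,-0.28]],[[0,0,-0.02],[0,0,-0.42]],[[0,0,-0.02],[0,0,-0.56]],[[0,0,-0.02],[0,0,-0.7]]]}'
python3 -m crank '{"increments": [[[0,0,0],[0,0,-0.14]],[[0,0,-0.01],[0,0,-0.28]],[[0,0,-0.02],[0,0,-0.42]],[[0,0,-0.02],[0,0,-0.56]],[[0,0,-0.02],[0,0,-0.7]]]}'
python3 -m crank '{"increments": [[[0,0,0],[0,0,-0.12]],[[0,0,-0.01],[0,0,-0.22]],[[0,0,-0.01],[0,0,-0.22]],[[0,0,-0.01],[0,0,-0.22]],[[0,0,-0.01],[0,0,-0.22]]]}'
python3 snap.py w7
python3 - <<'E'
from h import *
import cv2
o=ctrl.get_obs();print(o['moment'],o['tcp_rot'])
a=cv2.imread("pics/w7.png")
t=ctrl.camera("scene")["color"]
cv2.imwrite("pics/w7b.png",np.hstack([cv2.resize(a[130:330,154:354],(400,400)),cv2.resize(t[180:280,220:320],(400,400))]))
E
```

```text
clock: 16.05
ee_pos: [0.4333, -0.1376, 0.0975]
tcp_rot: [180.0, -0.1, 6.1]
force: [3.3, 2.9, 9.7]
width: 0.428
grasp_force: 40.9
clock: 16.55
ee_pos: [0.4332, -0.1374, 0.0979]
tcp_rot: [179.9, -0.1, 46.2]
force: [0.5, 7.1, 14.8]
width: 0.423
grasp_force: 41.3
clock: 17.05
ee_pos: [0.4332, -0.1374, 0.098]
tcp_rot: [179.9, -0.1, 58.5]
force: [0.1, 6.7, 16.0]
width: 0.424
grasp_force: 41.3
[ 1.07080234 -0.07899331  0.00608474] [ 1.79924418e+02 -7.05854926e-02  5.84688204e+01]
```

View pics/w7b.png

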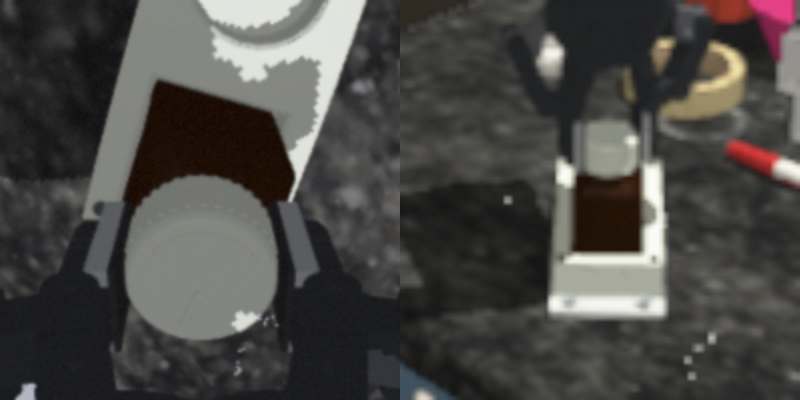

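The pointer line on the cap runs from about (197,292) to (183,325) in the crop. That is a yaw of about 216°, so the cap is about 85° open on the bottle (1.57 rad wanted, within 0.3). The bottle is seated and the pads hold the cap at 41 N.

```bash
python3 -c "
from rig import ctrl
print(ctrl.sign_off())"
```

```text
the job is handed in; nothing more can be done
None
```

The bottle is pressed home in the square recess and its cap was screwed down to the stop, then backed off about a quarter turn (command 92°, about 85° by the pointer line); the gripper still holds the cap at about 41 N, and the job was handed in at about 17 s with no verdict returned.

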